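# Lock the bearing ring of a banding wheel with a pin spanner

### The arm

A 7-joint arm with a two-finger parallel gripper is mounted at the origin on the work surface. World frame = base frame: x ahead of the robot, y to its left, z up, the work surface at z = 0. Lengths are in m, angles in rad, forces in N, time in s.
With the tool pointing down it reaches from about 0.4 to 0.875 m from the base axis. Payload 19.3 kg.
Tool frame: the origin (TCP) lies at the centre of the arm's flange, where the gripper is bolted on; the fingertips stand 173 mm ahead of it and the grasp point (between the pads) lies 155 mm ahead of it; z points along the fingers, x is the direction in which the jaws open and shut, and the axes are right-handed (so a half turn about z gives the same grasp; the last joint's range is limited). The gripper opens to 85 mm and grips with 20 to 120 N. Pads are 22 mm wide; open, the fingers measure 114 mm over their backs; the gripper's body (76 mm by 85 mm) begins 54 mm behind the grasp point. The pads swing forward as they close: fully open they stand 13 mm farther back than shut.
Start: joints at [-1.217, 0.521, -0.036, 1.599, 0.021, 1.021, -0.113], TCP at [0.257, 0.57, 0.405] pointing down, gripper open.
Joint ranges: [-2.91, 2.91], [-0.3, 2.13], [-1.5, 1.42], [0.17, 2.43], [-1.26, 4.41], [0.16, 1.93], [-2.52, 2.52]. Speed limits (rad/s): [1.89, 1.89, 2.39, 2.39, 3.01, 3.01, 3.01].

### API

Orientations are given as a rotation vector (axis times angle).
In Python, from workcell import ctrl gives the robot as it stands.
- The arm moves only by the tool drive_tool, never from a script. Its argument "rows" is a list of rows, each a list of 5 numbers: the opening, from 0 (shut) to 1 (fully open), then the shift along the tool's x, y, z in mm, then the turn about the tool's z in degrees. In form: [[hand, x, y, z, roll], ...]. A call has exactly 5 rows; each row shifts and turns the commanded pose from where the row before left it, along the tool's axes as they then stand; what a row does not reach is not made up. A row lasts 1/8 s, in which the tool goes at most 62.5 mm and 10.7 degrees, less where a joint would pass 70% of its speed; a pose out of reach is approached as far as the arm can. A call is refused whole if a number of a shift passes 62.5 or a number of a turn 10.7, either way. A call with a gripper value outside its range is refused whole. The fingers move at their own pace and stop on an object; "grip_force" is the grip in N (left out, the last holds). Time passes only in rows, so rows that do not move let the fingers close, or fill a call up. It gives the time, the measured TCP pose, the force and the opening at its end, in the units of the state.
- ctrl.read_state(): the state, without advancing time (a new reading comes with each control period).
- ctrl.capture(name): name is "scene" or "top"; returns a dict with "img" (384x512x3 uint8, red, green, blue), "mtx" (3x3 intrinsics, pixels), "k1" (the pictures are not rectified: a ray, as slopes to the right and down, at radius r is drawn at 1 + k1 r^2 times it, then the intrinsics apply), "xyz" and "orientation" of the camera in the world. Camera axes: x right, y down, z forward; pixel columns grow to the right and rows downward; lengths in m; the calibration is good to about 2 mm. A picture is of the moment at which its call begins. There is no depth.
- ctrl.close_job(): hands the job in, once; it reports no verdict.
Trained networks look in a picture, given as the dict that the camera call returned (one of the last four; its "shot" number tells which), for a name from the list of things; names that differ only in an ending like _2 or _b are one class to them, and where a whole thing is asked for, a point or a joint stands for the part that bears it (a point fixed in the world has none). Each returns a list of dicts, best first, with "conf" (0 to 1); they miss things now and then, are a little off and sometimes report something else, mostly with a low value. They report only what shows in the picture. A call takes as long as a camera call. They do not tell look-alikes from the thing itself.
- ctrl.masks_of(picture, label): "region" (384x512 bool, what is visible of it) and "at" ([column, row] in pixels, amid what is visible of it).
The state is a dict: "time": time; "q": joint angles; "qvel": joint speeds; "joint_efforts": joint torques, N m; "position": TCP position; "tcp_rot": TCP orientation; "force": force on the tool from outside, world axes, zero at the start; "wrist_torque": the same for the moment, N m; "width": opening from 0.0 (shut) to 1.0 (fully open).
Only numpy, scipy, OpenCV 4.12 (cv2) and the standard library are available. Lean on these libraries where they do the work, as an engineer would, in place of code of your own. Each camera call takes 0.05 s, during which the arm holds its last target.

### The job

The banding wheel's head has been taken off for cleaning. Take the red two-pin spanner from its wooden rest, let its pins drop into the two holes of the brass bearing ring in the teal wheel base, and turn the ring clockwise (seen from above) until it comes home against its stop, pressing and turning gently: never force it. Turn the ring only with the spanner, then put the spanner back in its rest, pins down in the slot, and leave the other things on the table where they are.

Things in the scene. Friction and masses are not known exactly. Their poses are not given: they have to be found in the camera images.
- spanner: Face pin spanner, used upright. Origin midway between its two pin tips, z up. Steel pins (6 mm diameter, round ends) at x = +22 and -22 mm, from z = 0 to 20 mm; above them a steel cross bar 78 (x) by 20 (y) mm, z = 20 to 28 mm; then the handle. About 0.2 kg. Starts standing in the rest, the bar on the rest's top. A half turn about z makes no difference.
- spanner_handle (a point): Middle of the spanner's red handle, a block 34 (x) by 22 (y) by 62 mm high, on the spanner's axis 59 mm above the pin tips (handle from 28 to 90 mm). Axes as the spanner's: grip it across its 22 mm (y).
- rest: Light wooden block 120 (x) by 60 (y) by 34 mm high, fixed. Origin at the centre of its underside.
- slot (a point): Centre of the mouth of the slot in the rest's top, 34 mm above the table: 56 (along x) by 12 (y) mm, 26 mm deep, edges chamfered. Both spanner pins go in together with 3 mm to spare on every side; the cross bar then lies on the block (pin tips 14 mm above the table, the spanner's x along the slot's x, either way round).
- wheel_base: Teal pedestal of the banding wheel, fixed. Origin at the centre of its underside, z the ring's axis. Round foot 170 mm in diameter, 20 mm high, stem 68 mm, and on top a bearing housing 88 mm in diameter, 100 mm above the table, its round recess 68 mm wide. A yellow paint dot on the rim marks its +x side.
- rim (a point): Centre of the housing's rim; axes as the base's. The brass ring (63 mm diameter, 12 mm thick) lies in the recess, its face 8 mm below this point, with two through holes of 7.6 mm, 22 mm either side of the axis. Pins go in up to 12 mm deep, where the cross bar meets the rim. The ring floats on a spring: pressed, it gives 4 mm (3 N rising to 13 N), then is solid; it springs back up when pins find the holes.
- ring (a joint): Turning of the ring, rad, CLOCKWISE from above; starts at 0 to 0.25, hard stop (home) at 1.20. Friction 0.22 N m (5 N a pin); stays where left; pins pressed on its face don't turn it. The hole line is the base's x axis turned counterclockwise by an UNKNOWN -0.3 to 0.3 rad, less this value: find it by eye or feel. Near home, turn by 0.02 rad at a time: the spanner must never load ring and base with over 50 N in all (1 N m).
- wheel_head: Bystander: the teal wheel head, a disc 224 mm in diameter, 18 mm thick, lying flat. Origin at the centre of its underside.
- mug: Bystander: blue mug 85 mm high, 76 mm wide. Origin at the centre of its underside.
- glaze_jar: Bystander: white glaze jar 90 mm high, 64 mm wide. Origin at the centre of its underside.
- washer: Bystander: steel washer 60 mm across, 8 mm thick. Origin at the centre of its underside.
- screwdriver: Bystander: red screwdriver 180 mm long, lying along its x axis. Origin at the middle of its underside.
- brush: Bystander: brush 180 mm long, lying along its x axis. Origin at the middle of its underside.
- bowl: Bystander: white bowl 120 mm wide, 55 mm high. Origin at the centre of its underside.
Things that resemble listed ones, but are neither listed nor needed, are in the scene too. Leave any black look-alike of the rest alone.

How it is judged:
On the way, in this order (a step that is already met when the one before it is completed fails the run):
1. both spanner pins are in the ring's holes (spanner upright, on the ring's axis, pin tips at least 6 mm below the ring's face) (z of spanner in the frame of wheel_base below 0.086 m and horizontal distance between spanner and wheel_base below 0.006 m and angle between spanner's own z axis and vertical below 0.15 rad and value of joint ring below 1.1 rad), for 0.1 s.
2. the ring is turned home to within 0.05 rad of its stop, the spanner still in its holes (z of spanner in the frame of wheel_base below 0.086 m and horizontal distance between spanner and wheel_base below 0.006 m and angle between spanner's own z axis and vertical below 0.15 rad and value of joint ring above 1.15 rad), for 0.1 s.
At the end, for the whole second after the job is handed in: The ring is home (joint ring above 1.15, the stop being 1.20) and the spanner stands released and at rest in the rest's slot: its origin within 7 mm of the slot's centre and 10 to 17 mm above the table, upright within 0.12 rad (value of joint ring above 1.15 rad and z of spanner in the frame of rest between 0.01 and 0.017 m and horizontal distance between spanner and rest below 0.007 m and angle between spanner's own z axis and vertical below 0.12 rad and linear speed of spanner below 0.02 m/s and contact force between the fingers and spanner below 0.1 N); the robot touches nothing.
It fails at once if the spanner presses or wrenches the ring or base with more than 50 N (contact force between spanner and wheel_base above 50 N).
It fails at once if the fingers or arm touch the ring or knock the wheel base (more than 3 N) (contact force between any of the fingers, the arm and wheel_base above 3 N).
It fails at once if a bystander is moved by more than 25 mm (distance of any of wheel_head, mug, glaze_jar, washer, screwdriver, brush, bowl from where it was at the start of the episode above 0.025 m).
It also fails if it takes over 69 s, if anything falls off the work surface, if the arm or the gripper's body presses on something with over 40 N, if the wrist force passes 120 N, or if a joint passes its speed limit or range.

## Working session

There is one attempt and no reset: what is moved stays moved. The work goes in short steps, Python scripts to look and compute and a tool call to move; the robot and the scene stay as the last step left them, time stands still between calls to the robot, and variables do not carry over. Pictures are saved under pics/ and viewed, and the job is handed in when it is done.

Besides the shell and the picture viewer there is one more tool, called after ">>>" as name([rows], argument=value, ...), one row to a line, values as JSON. drive_tool: Moves the arm, as the interface text tells. Its arguments: {"type":"object","properties":{"rows":{"type":"array","items":{"type":"array","items":{"type":"number"}}},"grip_force":{"type":"number"}},"required":["rows"]}

```bash
ls; mkdir -p pics; cat > h.py <<'E'
import numpy as np, cv2
from workcell import ctrl
from scipy.spatial.transform import Rotation as R
def save(p,n,crop=None,s=1):
    im=p['img'][:,:,::-1]
    if crop: im=im[crop[1]:crop[3],crop[0]:crop[2]]
    if s!=1: im=cv2.resize(im,None,fx=s,fy=s,interpolation=cv2.INTER_CUBIC)
    cv2.imwrite('pics/'+n,im)
def rot(p):
    o=np.array(p['orientation'],float)
    return R.from_rotvec(o).as_matrix() if o.size==3 else o.reshape(3,3)
def ray(p,uv):
    M=np.array(p['mtx']);x=(uv[0]-M[0,2])/M[0,0];y=(uv[1]-M[1,2])/M[1,1]
    rd=np.hypot(x,y);r=rd
    for _ in range(30): r=rd/(1+p['k1']*r*r)
    f=r/rd if rd>0 else 1
    return rot(p)@np.array([x*f,y*f,1.])
def onz(p,uv,z):
    d=ray(p,uv);c=np.array(p['xyz']);return c+d*(z-c[2])/d[2]
def proj(p,X):
    c=rot(p).T@(np.array(X,float)-np.array(p['xyz']));x,y=c[0]/c[2],c[1]/c[2]
    f=1+p['k1']*(x*x+y*y);M=np.array(p['mtx'])
    return np.array([M[0,0]*x*f+M[0,2],M[1,1]*y*f+M[1,2]])
E
python3 - <<'E'
from h import *
s=ctrl.read_state();print({k:np.round(v,3) for k,v in s.items()})
for n in('scene','top'):
    p=ctrl.capture(n);save(p,n+'0.png');print(n,p['mtx'],p['k1'],p['xyz'],p['orientation'],p['shot'])
    for l in('spanner','spanner_handle','rest','wheel_base','ring'):
        for m in ctrl.masks_of(p,l)[:3]:print(l,round(m['conf'],2),m['at'],m['region'].sum())
E
```

```text
pics
{'time': np.float64(0.0), 'q': array([-1.217,  0.522, -0.036,  1.6  ,  0.021,  1.021, -0.113]), 'qvel': array([-0.   ,  0.002, -0.001, -0.001, -0.001, -0.   ,  0.001]), 'joint_efforts': array([ 1.0000e-03, -9.2708e+01,  1.9810e+00, -3.6994e+01,  1.8000e-02,
        8.0000e-03, -0.0000e+00]), 'position': array([0.257, 0.57 , 0.404]), 'tcp_rot': array([ 2.639e+00,  1.704e+00, -1.000e-03]), 'force': array([-0.23 ,  0.045,  0.017]), 'wrist_torque': array([ 0.02 , -0.025, -0.033]), 'width': np.float64(1.003)}
scene [[464.34008996   0.         256.84562413]
 [  0.         464.34008996 197.54469338]
 [  0.           0.           1.        ]] 0.013845922133726844 [ 1.4157372  -0.48241721  0.83197297] [-1.94198065 -1.14220682  0.61338324] 1
spanner 0.74 [298.7, 197.3] 232
spanner_handle 0.5 [297.5, 197.9] 239
rest 0.94 [315.9, 146.4] 428
rest 0.88 [173.5, 205.2] 705
rest 0.84 [262.9, 182.0] 585
wheel_base 0.77 [192.1, 253.7] 2915
ring 0.64 [189.3, 236.0] 302
ring 0.26 [193.5, 254.1] 3016
top [[483.50360018   0.         253.39943739]
 [  0.         483.50360018 184.02535315]
 [  0.           0.           1.        ]] 0.038756519153978417 [ 0.27889304 -0.00271669  1.4750346 ] [-2.16700393  2.11483684 -0.19987509] 2
spanner 0.62 [196.2, 185.3] 244
spanner 0.42 [301.0, 108.8] 646
spanner_handle 0.62 [195.8, 186.5] 232
rest 0.74 [201.7, 191.7] 675
rest 0.73 [200.3, 249.0] 887
rest 0.68 [105.4, 282.0] 978
wheel_base 0.89 [311.5, 178.3] 2334
wheel_base 0.41 [250.0, 129.2] 181
ring 0.74 [316.8, 175.0] 370
```

View pics/scene0.png

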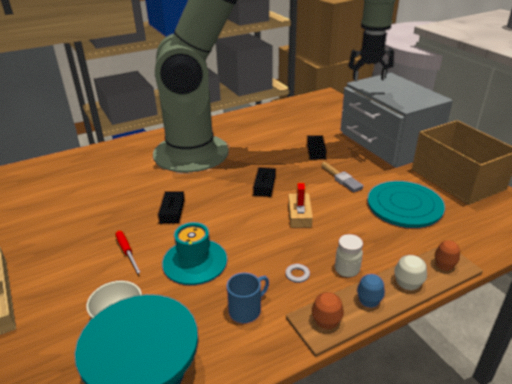

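View pics/top0.png

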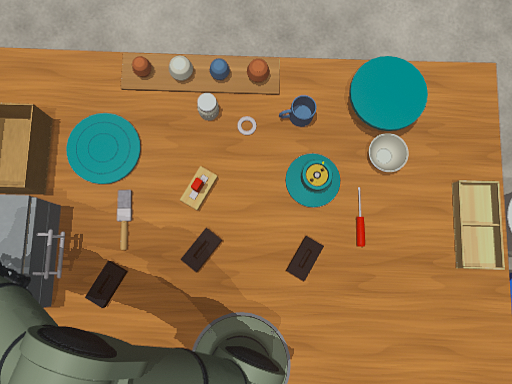

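```bash
python3 - <<'E'
from h import *
p=ctrl.capture('top');save(p,'t_sp.png',(150,140,250,300),5) if 0 else None
save(p,'t_a.png',(140,120,380,280),3.3)
q=ctrl.capture('scene');save(q,'s_a.png',(120,130,340,290),3.5)
E
```

```text
(no output)
```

View pics/t_a.png

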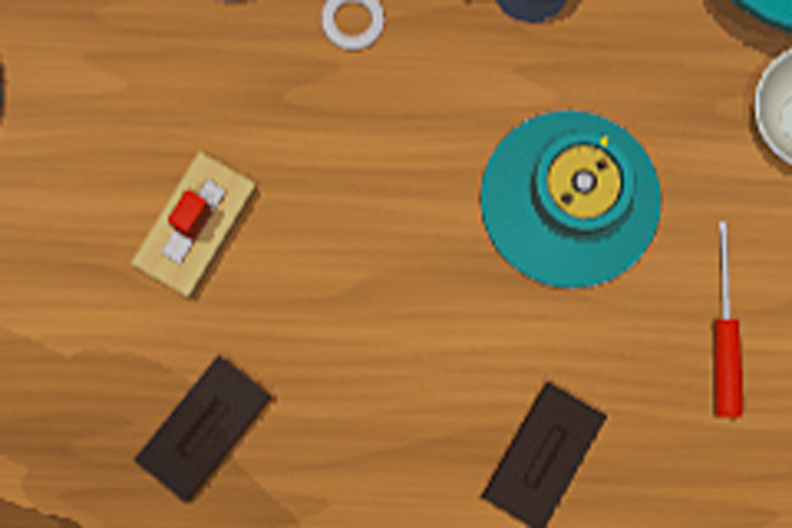

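View pics/s_a.png

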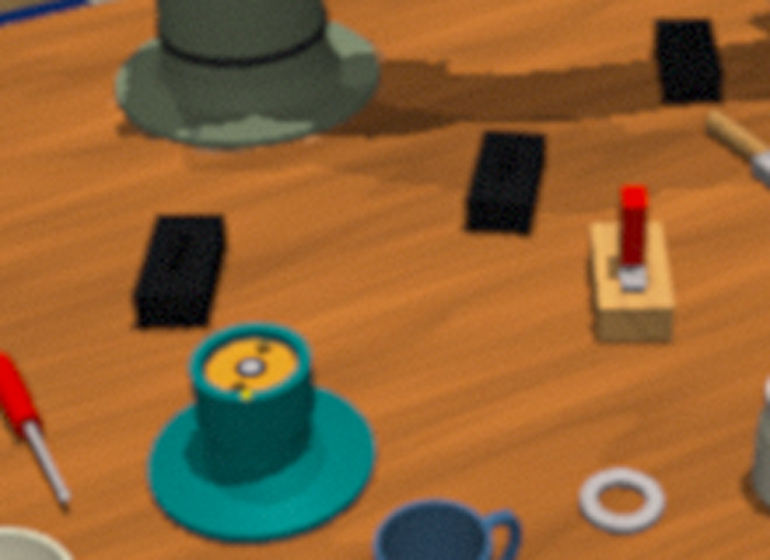

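```bash
cat > m.py <<'E'
from h import *
def cen(mask,w=None):
    ys,xs=np.nonzero(mask);return np.array([xs.mean(),ys.mean()])
def box(p,b):
    m=np.zeros(p['img'].shape[:2],bool);m[b[1]:b[3],b[0]:b[2]]=1;return m
def ringm(p,b):
    h=cv2.cvtColor(p['img'],cv2.COLOR_RGB2HSV).astype(int);im=p['img'].astype(int)
    m=box(p,b)&(h[...,1]>120)&(h[...,0]>15)&(h[...,0]<27)&(h[...,2]>120)
    return m
E
python3 - <<'E'
from m import *
P={'top':ctrl.capture('top'),'scene':ctrl.capture('scene')}
B={'top':(295,155,340,195),'scene':(172,220,212,245)}
for n,p in P.items():
    m=ringm(p,B[n]);
    c,_=cv2.findContours(m.astype(np.uint8),cv2.RETR_EXTERNAL,cv2.CHAIN_APPROX_NONE)
    c=max(c,key=cv2.contourArea);e=cv2.fitEllipse(c);print(n,'brass',m.sum(),e)
    # world fit of contour at z=.092
    W=np.array([onz(p,(x,y),0.092)[:2] for x,y in cv2.convexHull(c)[:,0,:].astype(float)])
    (cx,cy),r=cv2.minEnclosingCircle(W.astype(np.float32));print(' circ',cx,cy,r, onz(p,e[0],.092))
    # teal foot
    h=cv2.cvtColor(p['img'],cv2.COLOR_RGB2HSV).astype(int)
    b=(280,145,346,212) if n=='top' else (155,215,235,290)
    t=box(p,b)&(abs(h[...,0]-88)<8)&(h[...,1]>150)
    c,_=cv2.findContours(t.astype(np.uint8),cv2.RETR_EXTERNAL,cv2.CHAIN_APPROX_NONE)
    c=max(c,key=cv2.contourArea)
    if n=='top':
        e=cv2.fitEllipse(c);print(' foot',e,onz(p,e[0],.02))
    # red
    b=(180,165,215,205) if n=='top' else (285,175,315,220)
    r=box(p,b)&((h[...,0]<6)|(h[...,0]>174))&(h[...,1]>190)
    print(' red',r.sum(),cen(r),[a.min() for a in np.nonzero(r)],[a.max() for a in np.nonzero(r)])
    # rest
    b=(170,155,225,215) if n=='top' else (283,175,318,232)
    w=box(p,b)&(h[...,0]>17)&(h[...,0]<30)&(h[...,1]>60)&(h[...,1]<150)&(h[...,2]>110)
    print(' wood',w.sum());
    v=p['img'].copy();v[m]=(255,0,255);v[w]=(0,0,255);v[r]=(0,255,0);
    save({'img':v},n+'_seg.png',(150,140,350,300) ,4)
    # holes : darkest in brass hull
    g=cv2.cvtColor(p['img'],cv2.COLOR_RGB2GRAY)
    bb=B[n];print(g[bb[1]:bb[3]:1,bb[0]:bb[2]][6:36] if n=='top' else '')
E
```

```text
top brass 324 ((316.5064392089844, 174.58741760253906), (20.54453468322754, 21.380311965942383), 141.1859893798828)
 circ 0.5479497313499451 -0.2080870270729065 0.032346323132514954 [ 0.54773053 -0.20754435  0.092     ]
 foot ((312.4683837890625, 179.99246215820312), (51.929805755615234, 53.540863037109375), 108.28954315185547) [ 0.54454539 -0.20583966  0.02      ]
 red 85 [196.27058824 184.05882353] [np.int64(178), np.int64(191)] [np.int64(191), np.int64(201)]
 wood 564
[[103 101 102 ... 127 126 125]
 [103 102 103 ... 127 131 132]
 [103 103 103 ... 127 129 130]
 ...
 [109 108 108 ... 103  98 107]
 [109 109 111 ... 100  96 113]
 [110 108 110 ... 103  81 132]]
scene brass 261 ((191.1004180908203, 233.7752227783203), (13.551252365112305, 25.056991577148438), 84.41633605957031)
 circ 0.5424075722694397 -0.20710405707359314 0.03178108111023903 [ 0.54213789 -0.20770872  0.092     ]
 red 119 [300.39495798 193.66386555] [np.int64(184), np.int64(298)] [np.int64(204), np.int64(303)]
 wood 74
```

```bash
python3 - <<'E'
from m import *
p=ctrl.capture('top');save(p,'t_r.png',(295,150,345,190),14);save(p,'t_s.png',(172,160,222,215),11)
p=ctrl.capture('scene');save(p,'s_r.png',(165,215,220,250),14);save(p,'s_s.png',(275,175,325,235),10)
E
```

```text
(no output)
```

View pics/t_r.png

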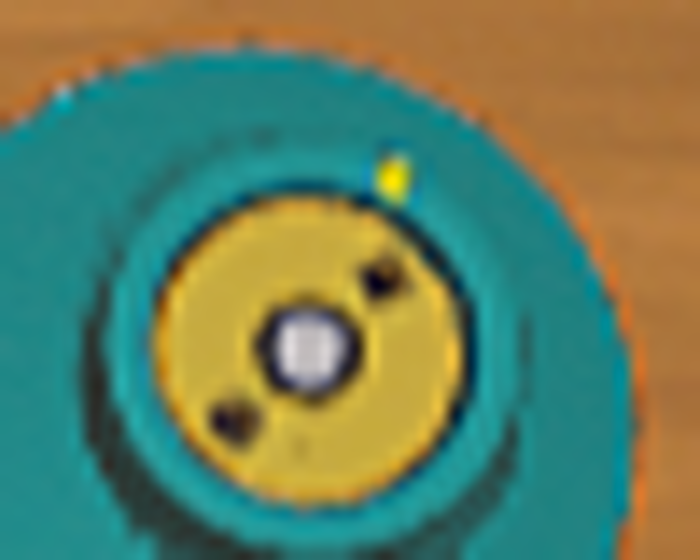

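View pics/t_s.png

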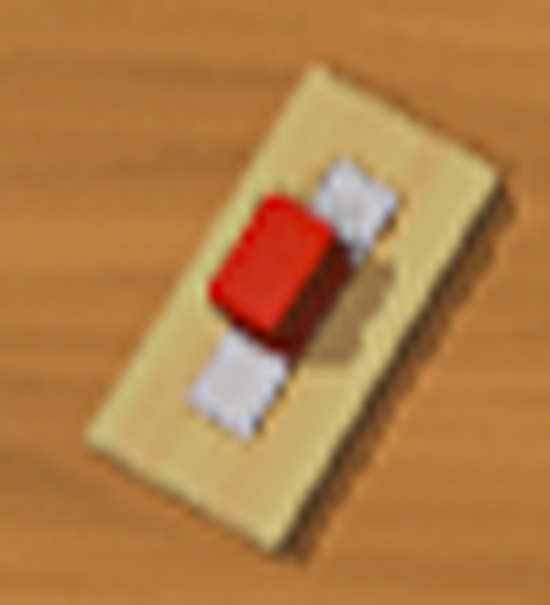

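View pics/s_r.png

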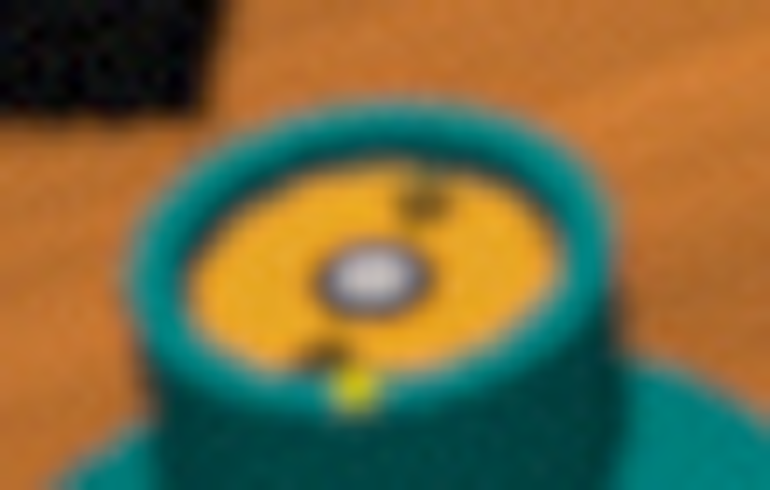

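View pics/s_s.png

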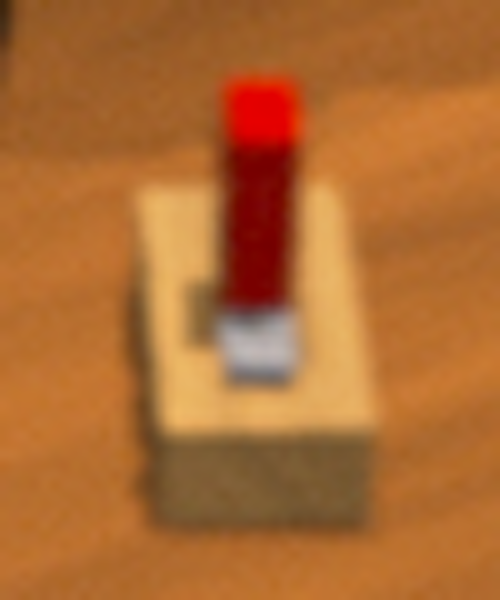

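```bash
python3 - <<'E'
from m import *
pt=ctrl.capture('top');ps=ctrl.capture('scene')
def pts(p,off,s,L,z): return np.array([onz(p,(off[0]+(x+.5)/s-.5,off[1]+(y+.5)/s-.5),z) for x,y in L])[:,:2]
def rep(n,w):
    print(n,np.round(w.mean(0),4));d=np.linalg.norm(w-np.roll(w,-1,0),axis=1);print('  sides',np.round(d*1000,1))
    for a,b in zip(w,np.roll(w,-1,0)): print('   dir',round(np.degrees(np.arctan2(*(b-a)[::-1])),1),end='')
    print()
rep('holes top',pts(pt,(295,150),14,[(234,420),(383,278)],.092))
rep('ctr top',pts(pt,(295,150),14,[(310,348)],.092))
rep('dot top',pts(pt,(295,150),14,[(394,180)],.100))
rep('holes sc',pts(ps,(165,215),14,[(420,203),(330,355)],.092))
rep('ctr sc',pts(ps,(165,215),14,[(371,277)],.092))
rep('rest top',pts(pt,(172,160),11,[(317,65),(500,175),(275,552),(90,438)],.034))
rep('bar top',pts(pt,(172,160),11,[(345,157),(400,203),(250,438),(190,397)],.042))
rep('handle top',pts(pt,(172,160),11,[(275,195),(333,235),(268,335),(210,297)],.104))
rep('rest sc',pts(ps,(275,175),10,[(140,188),(340,188),(375,432),(162,432)],.034))
rep('bar end sc',pts(ps,(275,175),10,[(228,370),(290,370)],.042))
rep('handle top sc',pts(ps,(275,175),10,[(225,78),(300,78),(300,142),(230,142)],.104))
E
```

```text
holes top [ 0.5481 -0.2078]
  sides [43.8 43.8]
   dir -45.1   dir 134.9
ctr top [ 0.5483 -0.208 ]
  sides [0.]
   dir 0.0
dot top [ 0.5828 -0.2243]
  sides [0.]
   dir 0.0
holes sc [ 0.5447 -0.208 ]
  sides [43.6 43.6]
   dir -43.5   dir 136.5
ctr sc [ 0.5441 -0.2087]
  sides [0.]
   dir 0.0
rest top [0.5104 0.1402]
  sides [ 59.3 120.3  59.6 119.9]
   dir -119.8   dir 151.6   dir 59.8   dir -28.6
bar top [0.5113 0.1394]
  sides [19.8 76.  19.9 78. ]
   dir -128.6   dir 150.0   dir 57.1   dir -30.2
handle top [0.5097 0.1401]
  sides [18.6 31.1 18.2 31.6]
   dir -123.3   dir 149.5   dir 58.1   dir -29.8
rest sc [0.5092 0.1394]
  sides [ 60.2 120.5  59.6 120.6]
   dir 60.0   dir -29.1   dir -119.8   dir 151.1
bar end sc [0.5451 0.1176]
  sides [17.5 17.5]
   dir 60.2   dir -119.8
handle top sc [0.5112 0.1384]
  sides [21.3 32.6 19.5 32.6]
   dir 60.0   dir -33.4   dir -120.0   dir 149.8
```

```bash
cat > go.py <<'E'
import sys
from h import *
# usage: go.py x y z yaw(tool x heading deg)
s=ctrl.read_state();T=R.from_rotvec(s['tcp_rot']).as_matrix();p=np.array(s['position'])
yaw=np.degrees(np.arctan2(T[1,0],T[0,0]))
print('t',round(s['time'],2),'pos',np.round(p,4),'yaw',round(yaw,2),'tilt',np.round(T[:2,2],4),'F',np.round(s['force'],1),'M',np.round(s['wrist_torque'],2),'w',round(s['width'],3))
if len(sys.argv)>4:
    x,y,z,w=map(float,sys.argv[1:5])
    print('shift mm',np.round(T.T@(np.array([x,y,z])-p)*1000,1),'roll',round((yaw-w+180)%360-180,2))
E
python3 go.py 0.510 0.1398 0.35 60.5
```

```text
t 1.0 pos [0.2571 0.5697 0.4047] yaw 65.71 tilt [-0.  0.] F [ 0.2 -0.7 -1. ] M [-0.07  0.03 -0.03] w 1.001
shift mm [-287.8  407.4   54.7] roll 5.21
```

>>> drive_tool([
  [1,-28.8,40.7,5.5,0],
  [1,-28.8,40.7,5.5,0],
  [1,-28.8,40.7,5.5,0],
  [1,-28.8,40.7,5.5,0],
  [1,-28.8,40.7,5.5,0],
], grip_force=60)

```text
time: 1.62
position: [0.384, 0.3533, 0.3772]
tcp_rot: [-2.639, -1.705, -0.001]
force: [1.6, 0.3, -0.2]
width: 0.998
```

>>> drive_tool([
  [1,-28.8,40.7,5.5,0],
  [1,-28.8,40.7,5.5,0],
  [1,-28.8,40.7,5.5,0],
  [1,-28.8,40.7,5.5,0],
  [1,-28.8,40.7,5.5,5.2],
])

```text
time: 2.25
position: [0.5103, 0.1382, 0.3497]
tcp_rot: [-2.715, -1.581, -0.001]
force: [0.0, 1.3, -0.1]
width: 1.005
```

```bash
python3 go.py 0.510 0.1398 0.232 60.5
```

```text
t 2.25 pos [0.5103 0.1382 0.3497] yaw 60.43 tilt [0.0004 0.0003] F [ 0.   1.3 -0.1] M [-0.   -0.04 -0.02] w 1.005
shift mm [  1.1  -1.1 117.7] roll -0.07
```

>>> drive_tool([
  [1,0,0,30,0],
  [1,0,0,40,0],
  [1,0,0,30,0],
  [1,0,0,17,0],
  [1,0,0,0,0],
])

```text
time: 2.88
position: [0.5095, 0.1398, 0.2322]
tcp_rot: [-2.713, -1.583, 0.002]
force: [0.8, 0.7, 0.1]
width: 1.0
```

```bash
python3 go.py 0.510 0.1398 0.230 60.5;python3 - <<'E'
from m import *
p=ctrl.capture('top');save(p,'t1.png',(150,130,260,230),6);p=ctrl.capture('scene');save(p,'s1.png',(240,130,350,240),5)
E
```

```text
t 2.88 pos [0.5095 0.1398 0.2322] yaw 60.52 tilt [-0.0013 -0.0005] F [0.8 0.7 0.1] M [-0.01  0.02 -0.05] w 1.0
shift mm [0.3 0.5 2.2] roll 0.02
```

View pics/s1.png

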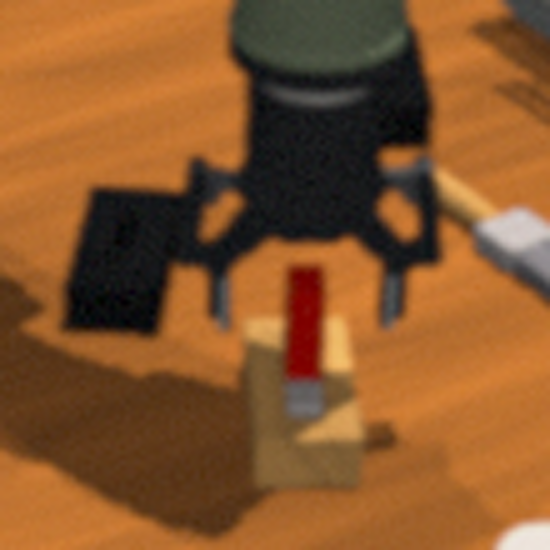

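View pics/t1.png

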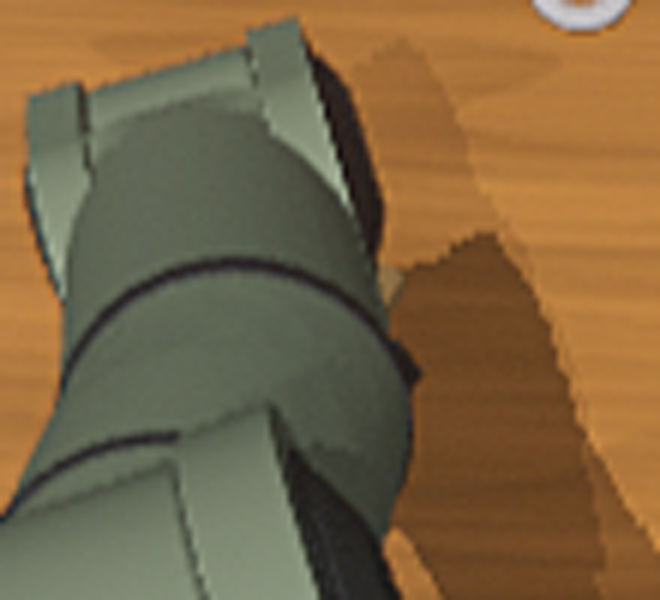

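>>> drive_tool([
  [0,0,0,0,0],
  [0,0,0,0,0],
  [0,0,0,0,0],
  [0,0,0,0,0],
  [0,0,0,0,0],
], grip_force=60)

```text
time: 3.6
position: [0.5096, 0.1398, 0.2331]
tcp_rot: [2.714, 1.583, 0.0]
force: [-2.1, -0.9, 8.0]
width: 0.249
```

```bash
python3 go.py 0.510 0.1398 0.230 60.5
```

```text
t 3.6 pos [0.5096 0.1398 0.2331] yaw 60.51 tilt [0.0003 0.0001] F [-2.1 -0.9  8. ] M [-0.14  0.36 -0.14] w 0.249
shift mm [0.2 0.3 3.1] roll 0.01
```

>>> drive_tool([
  [0,0,0,-10,0],
  [0,0,0,-30,0],
  [0,0,0,-40,0],
  [0,0,0,-40,0],
  [0,0,0,-15,0],
])

```text
time: 4.22
position: [0.5097, 0.1397, 0.3702]
tcp_rot: [2.713, 1.583, 0.005]
force: [0.1, 0.0, -2.8]
width: 0.248
```

```bash
python3 go.py 0.5463 -0.208 0.365 45.5;python3 - <<'E'
from m import *
p=ctrl.capture('scene');save(p,'s2.png',(230,80,350,240),4)
E
```

```text
t 4.22 pos [0.5097 0.1397 0.3702] yaw 60.51 tilt [0.0028 0.0011] F [ 0.1  0.  -2.8] M [ 0.01 -0.06  0.02] w 0.248
shift mm [-284.7  203.     4.9] roll 15.01
```

View pics/s2.png

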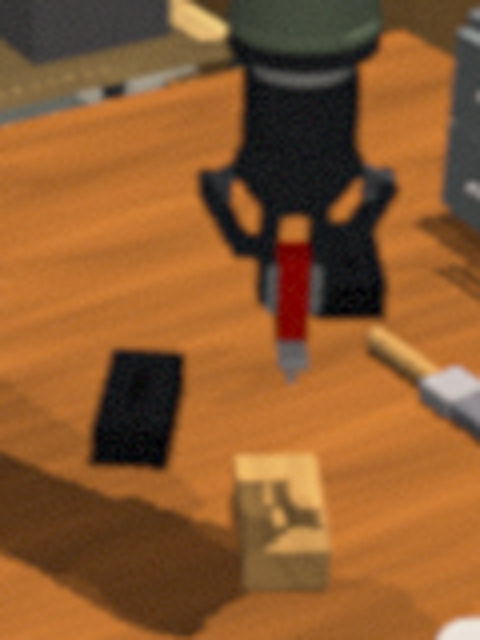

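>>> drive_tool([
  [0,-35.6,25.4,0,0],
  [0,-35.6,25.4,0,0],
  [0,-35.6,25.4,0,0],
  [0,-35.6,25.4,0,0],
  [0,-35.6,25.4,0,0],
])

```text
time: 4.9
position: [0.5323, -0.079, 0.3666]
tcp_rot: [-2.713, -1.583, 0.002]
force: [0.4, -0.6, -1.4]
width: 0.252
```

>>> drive_tool([
  [0,-35.6,25.4,0,0],
  [0,-35.6,25.4,0,0],
  [0,-35.6,25.4,0,0],
  [0,0,0,0,7.5],
  [0,0,0,0,7.5],
])

```text
time: 5.52
position: [0.5459, -0.2087, 0.3662]
tcp_rot: [-2.899, -1.207, 0.003]
force: [-0.5, 0.6, -1.9]
width: 0.247
```

>>> drive_tool([
  [0,0,0,10,0],
  [0,0,0,10,0],
  [0,0,0,0,0],
  [0,0,0,0,0],
  [0,0,0,0,0],
])

```text
time: 6.15
position: [0.5463, -0.2082, 0.348]
tcp_rot: [2.897, 1.216, 0.001]
force: [0.3, -0.8, -1.5]
width: 0.247
```

```bash
python3 go.py 0.5463 -0.208 0.335 45.5;python3 - <<'E'
from m import *
p=ctrl.capture('scene');np.save('p3.npy',p,allow_pickle=True);save(p,'s3.png',(150,160,240,260),6)
p=ctrl.capture('top');save(p,'t3.png',(250,120,370,230),5)
E
```

```text
t 6.15 pos [ 0.5463 -0.2082  0.348 ] yaw 45.54 tilt [ 0.0005 -0.0001] F [ 0.3 -0.8 -1.5] M [ 0.07 -0.03 -0.  ] w 0.247
shift mm [ 0.1 -0.2 13. ] roll 0.04
```

View pics/s3.png

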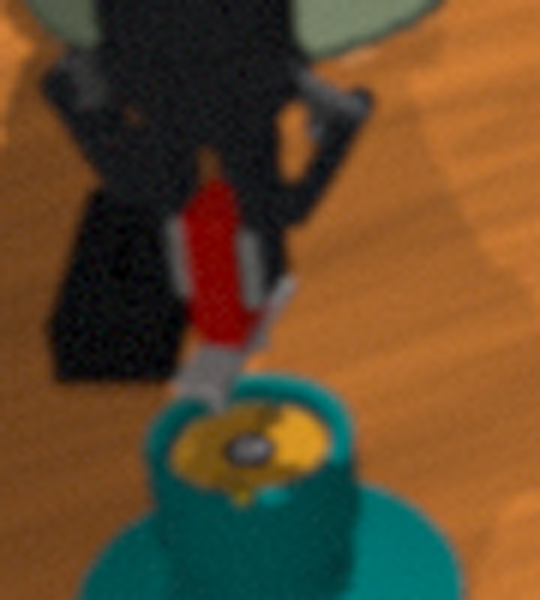

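View pics/t3.png

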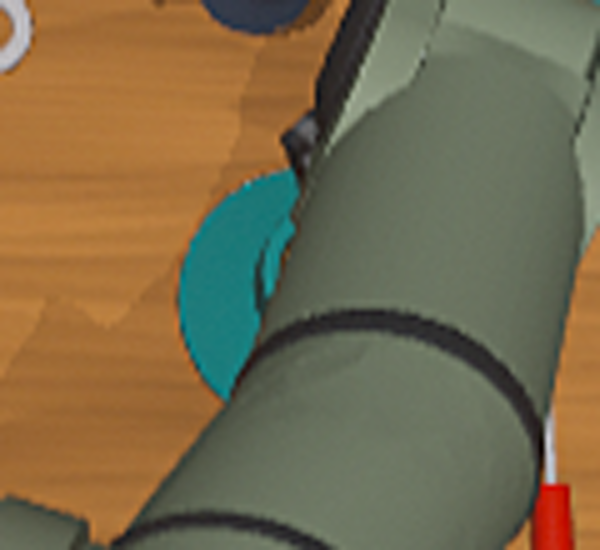

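```bash
cat > ov.py <<'E'
from m import *
def model(c,z0,ang):
    u=np.array([np.cos(ang),np.sin(ang),0]);v=np.array([-np.sin(ang),np.cos(ang),0])
    o=np.array([c[0],c[1],z0]);L=[]
    def boxl(hx,hy,z1,z2):
        P=lambda a,b,z:o+u*a*hx+v*b*hy+np.array([0,0,z])
        for z in(z1,z2):
            q=[P(1,1,z),P(1,-1,z),P(-1,-1,z),P(-1,1,z)]
            L.extend(zip(q,q[1:]+q[:1]))
        for a in(1,-1):
            for b in(1,-1):L.append((P(a,b,z1),P(a,b,z2)))
    boxl(.039,.010,.020,.028);boxl(.017,.011,.028,.090)
    for sx in(.022,-.022):L.append((o+u*sx,o+u*sx+np.array([0,0,.02])))
    return L
def draw(p,lines,crop,s,name,circ=()):
    im=p['img'][crop[1]:crop[3],crop[0]:crop[2],::-1];im=cv2.resize(im,None,fx=s,fy=s,interpolation=cv2.INTER_CUBIC)
    f=lambda X:tuple(int(round((a-b+.5)*s-.5)) for a,b in zip(proj(p,X),crop[:2]))
    for a,b in lines: cv2.line(im,f(a),f(b),(255,255,255),1)
    for c,r,z in circ:
        pts=np.array([f((c[0]+r*np.cos(t),c[1]+r*np.sin(t),z)) for t in np.linspace(0,6.3,60)]);cv2.polylines(im,[pts],True,(255,0,255),1)
    cv2.imwrite('pics/'+name,im)
E
python3 - <<'E'
from ov import *
p=np.load('p3.npy',allow_pickle=True).item()
draw(p,model((.5463,-.2082),.129,np.radians(-44.5)),(165,180,225,250),9,'o3.png',[((.5444,-.2082),.0315,.092),((.5444,-.2082),.044,.1)])
E
```

```text
(no output)
```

View pics/o3.png

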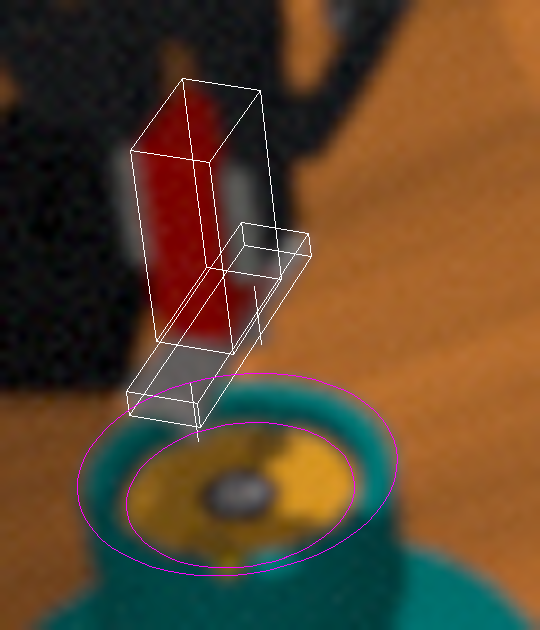

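```bash
python3 - <<'E'
from ov import *
from scipy.optimize import least_squares
p=np.load('p3.npy',allow_pickle=True).item()
pt=ctrl.capture('top')
def fit(p,off,s,L,z,r):
    W=np.array([onz(p,(off[0]+(x+.5)/s-.5,off[1]+(y+.5)/s-.5),z) for x,y in L])[:,:2]
    f=least_squares(lambda c:np.hypot(*(W-c).T)-r,[.546,-.208]);return f.x,f.fun*1000
print(fit(p,(165,215),14,[(127,280),(615,250),(390,103),(350,405),(210,150),(550,140)],.1,.044))
print(fit(pt,(295,150),14,[(108,340),(525,350),(315,135),(320,550)],.1,.044))
# inner recess edge on rim top in scene: r .034
print(fit(p,(165,215),14,[(150,265),],.1,.044))
E
python3 - <<'E'
from ov import *
p=np.load('p3.npy',allow_pickle=True).item()
draw(p,[],(165,215,220,250),14,'o4.png',[((.5444,-.2082),.044,.1),((.5444,-.2082),.034,.1)])
E
```

```text
(array([ 0.54669161, -0.20909806]), array([-1.31520421, -0.41778907, -1.41287131, -2.37633055, -0.19804342,
       -1.44347443]))
(array([ 0.54820124, -0.20820475]), array([-0.74387011, -0.74210794, -0.23817599, -0.2117083 ]))
(array([ 0.54773712, -0.20381098]), array([-4.61848836e-06]))
```

View pics/o4.png

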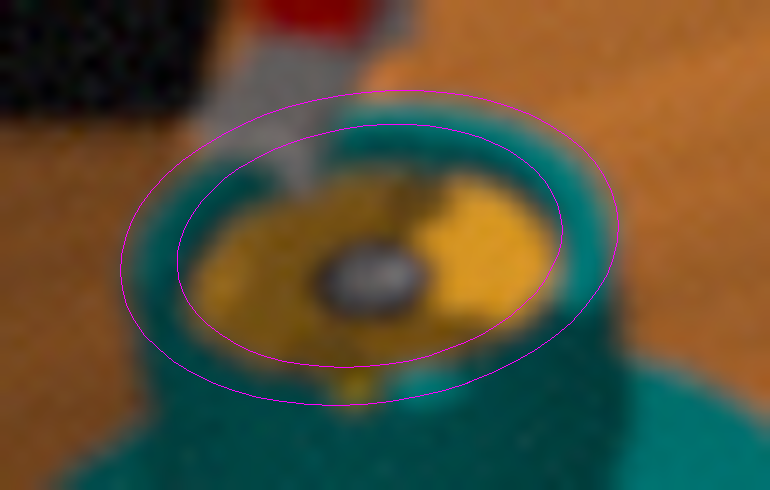

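>>> drive_tool([
  [0,0,0,10,0.5],
  [0,0,0,10,0],
  [0,0,0,10,0],
  [0,0,0,3,0],
  [0,0,0,0,0],
])

```text
time: 6.92
position: [0.5463, -0.2082, 0.3145]
tcp_rot: [-2.902, -1.202, 0.001]
force: [-0.4, -0.9, -1.9]
width: 0.25
```

```bash
python3 go.py 0.5467 -0.208 0.311 45;python3 - <<'E'
from ov import *
p=ctrl.capture('scene');np.save('p5.npy',p,allow_pickle=True)
draw(p,model((.547,-.2089),.097,np.radians(-45)),(165,190,225,250),10,'o5.png',[((.5467,-.209),.044,.1)])
save(p,'s5.png',(165,190,225,250),10)
E
```

```text
t 6.92 pos [ 0.5463 -0.2082  0.3145] yaw 45.01 tilt [-0.0004  0.0001] F [-0.4 -0.9 -1.9] M [0.01 0.03 0.03] w 0.25
shift mm [0.4 0.2 3.5] roll 0.01
```

View pics/o5.png

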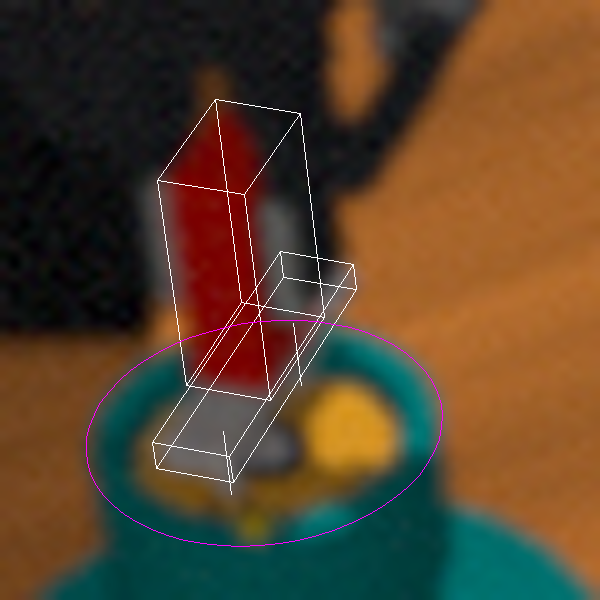

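View pics/s5.png

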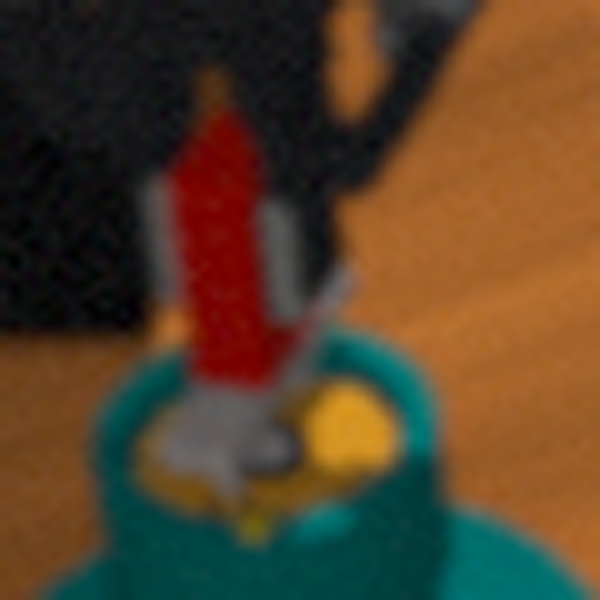

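>>> drive_tool([
  [0,0,0,1.5,0],
  [0,0,0,1,0],
  [0,0,0,1,0],
  [0,0,0,1,0],
  [0,0,0,1,0],
])

```text
time: 7.6
position: [0.5463, -0.2082, 0.3092]
tcp_rot: [2.902, 1.203, -0.0]
force: [0.2, -0.2, -2.0]
width: 0.253
```

```bash
python3 go.py
```

```text
t 7.6 pos [ 0.5463 -0.2082  0.3092] yaw 45.01 tilt [ 0. -0.] F [ 0.2 -0.2 -2. ] M [ 0.02 -0.02  0.03] w 0.253
```

>>> drive_tool([
  [0,0,0,1,0],
  [0,0,0,0,0],
  [0,0,0,1,0],
  [0,0,0,0,0],
  [0,0,0,0,0],
])

```text
time: 8.22
position: [0.5463, -0.2081, 0.3072]
tcp_rot: [-2.902, -1.203, 0.0]
force: [-0.2, -0.0, -1.9]
width: 0.247
```

```bash
python3 go.py
```

```text
t 8.22 pos [ 0.5463 -0.2081  0.3072] yaw 45.02 tilt [-0.0001 -0.    ] F [-0.2 -0.  -1.9] M [-0.02  0.04 -0.03] w 0.247
```

>>> drive_tool([
  [0,0,0,1,0],
  [0,0,0,0,0],
  [0,0,0,1,0],
  [0,0,0,0,0],
  [0,0,0,0,0],
])

```text
time: 8.85
position: [0.5463, -0.2081, 0.3052]
tcp_rot: [-2.902, -1.203, -0.0]
force: [0.5, 0.2, -2.5]
width: 0.25
```

```bash
python3 go.py; python3 - <<'E'
from ov import *
p=ctrl.capture('scene')
draw(p,[],(165,190,225,250),10,'o6.png')
E
```

```text
t 8.85 pos [ 0.5463 -0.2081  0.3052] yaw 45.01 tilt [0. 0.] F [ 0.5  0.2 -2.5] M [-0.03 -0.08 -0.01] w 0.25
```

View pics/o6.png

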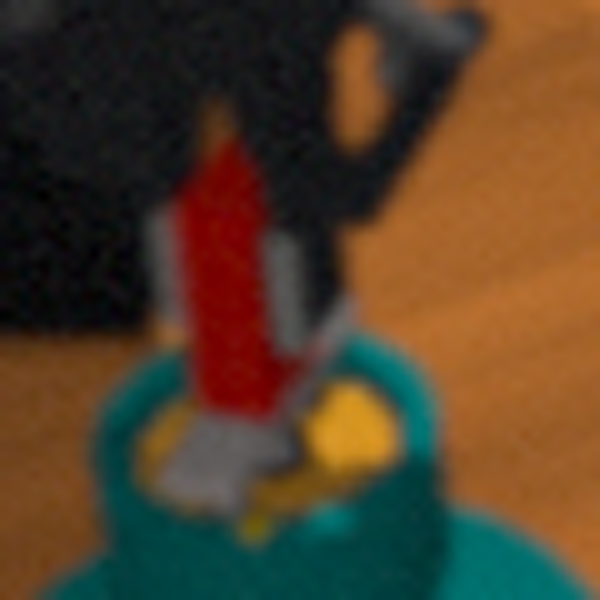

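>>> drive_tool([
  [0,0,0,1,0],
  [0,0,0,1,0],
  [0,0,0,1,0],
  [0,0,0,0,0],
  [0,0,0,0,0],
])

```text
time: 9.52
position: [0.5463, -0.2081, 0.3022]
tcp_rot: [2.902, 1.203, -0.0]
force: [-0.1, -0.2, -1.6]
width: 0.248
```

```bash
python3 go.py; python3 - <<'E'
from ov import *
p=ctrl.capture('scene')
draw(p,model((.547,-.2089),.0834,np.radians(-45)),(165,190,225,250),10,'o7.png')
E
```

```text
t 9.53 pos [ 0.5463 -0.2081  0.3022] yaw 45.01 tilt [-0. -0.] F [-0.1 -0.2 -1.6] M [ 0.02  0.05 -0.01] w 0.248
```

View pics/o7.png

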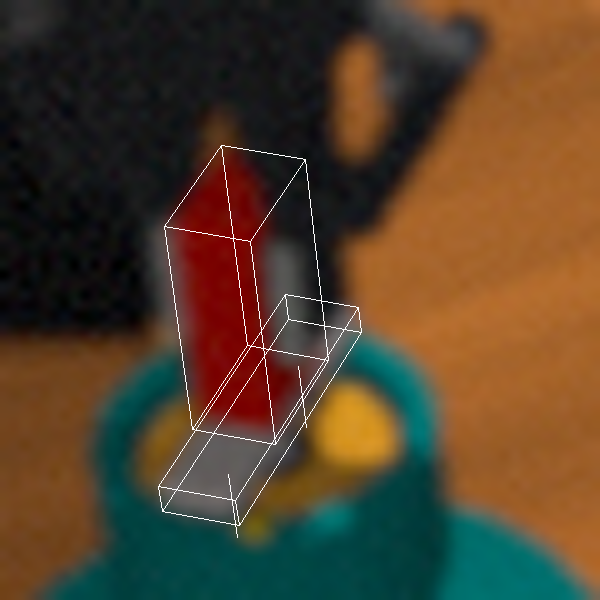

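>>> drive_tool([
  [0,0,0,1,0],
  [0,0,0,0,2],
  [0,0,0,0,2],
  [0,0,0,0,2],
  [0,0,0,0,0],
])

```text
time: 10.2
position: [0.5462, -0.2081, 0.3012]
tcp_rot: [2.962, 1.048, -0.001]
force: [-0.9, -0.6, -2.9]
width: 0.245
```

```bash
python3 go.py
```

```text
t 10.2 pos [ 0.5462 -0.2081  0.3012] yaw 38.97 tilt [-0.0003 -0.0002] F [-0.9 -0.6 -2.9] M [-0.3   0.26  0.14] w 0.245
```

>>> drive_tool([
  [0,0,0,0,2.5],
  [0,0,0,0,2.5],
  [0,0,0,0,2.5],
  [0,0,0,0,2.5],
  [0,0,0,0,0],
])

```text
time: 10.82
position: [0.5463, -0.2081, 0.3012]
tcp_rot: [3.042, 0.786, -0.0]
force: [-1.3, -1.0, -2.6]
width: 0.252
```

```bash
python3 go.py
```

```text
t 10.82 pos [ 0.5463 -0.2081  0.3012] yaw 28.96 tilt [-0.0001 -0.0002] F [-1.3 -1.  -2.6] M [-0.34  0.32  0.14] w 0.252
```

>>> drive_tool([
  [0,0,0,0,2.5],
  [0,0,0,0,2.5],
  [0,0,0,0,2.5],
  [0,0,0,0,2.5],
  [0,0,0,0,0],
])

```text
time: 11.45
position: [0.5463, -0.2081, 0.3012]
tcp_rot: [3.099, 0.518, -0.0]
force: [0.1, -0.1, -4.0]
width: 0.253
```

```bash
python3 go.py; python3 - <<'E'
from ov import *
p=ctrl.capture('scene')
draw(p,[],(165,190,225,250),10,'o8.png')
E
```

```text
t 11.45 pos [ 0.5463 -0.2081  0.3012] yaw 18.96 tilt [-0.     -0.0002] F [ 0.1 -0.1 -4. ] M [-0.34  0.34  0.12] w 0.253
```

View pics/o8.png

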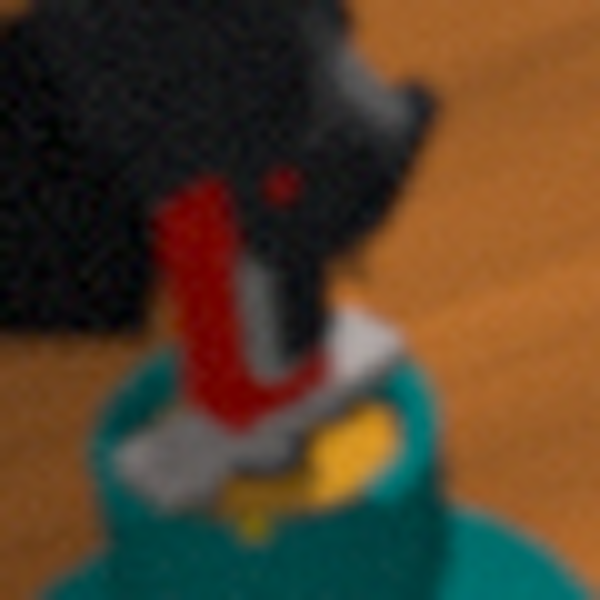

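>>> drive_tool([
  [0,0,0,0,2.5],
  [0,0,0,0,2.5],
  [0,0,0,0,2.5],
  [0,0,0,0,2.5],
  [0,0,0,0,2.5],
])

```text
time: 12.12
position: [0.5463, -0.2081, 0.3012]
tcp_rot: [3.137, 0.174, 0.0]
force: [-1.2, -0.6, -4.0]
width: 0.248
```

>>> drive_tool([
  [0,0,0,0,2],
  [0,0,0,0,2],
  [0,0,0,0,2],
  [0,0,0,0,2],
  [0,0,0,0,0],
])

```text
time: 12.75
position: [0.5464, -0.2081, 0.3012]
tcp_rot: [3.141, -0.042, 0.0]
force: [-0.2, -0.4, -4.1]
width: 0.248
```

```bash
python3 go.py
```

```text
t 12.75 pos [ 0.5464 -0.2081  0.3012] yaw -1.52 tilt [ 0.0001 -0.0001] F [-0.2 -0.4 -4.1] M [-0.19  0.04  0.15] w 0.248
```

Smooth, Mz ≈ 0.15. Now fine steps of 1° near home.

>>> drive_tool([
  [0,0,0,0,1],
  [0,0,0,0,1],
  [0,0,0,0,1],
  [0,0,0,0,1],
  [0,0,0,0,0],
])

```text
time: 13.38
position: [0.5463, -0.2081, 0.3012]
tcp_rot: [3.138, -0.151, 0.0]
force: [0.8, -0.6, -4.5]
width: 0.251
```

```bash
python3 go.py
```

```text
t 13.38 pos [ 0.5463 -0.2081  0.3012] yaw -5.51 tilt [ 0.0001 -0.0001] F [ 0.8 -0.6 -4.5] M [-0.11 -0.14  0.15] w 0.251
```

>>> drive_tool([
  [0,0,0,0,1],
  [0,0,0,0,1],
  [0,0,0,0,1],
  [0,0,0,0,0],
  [0,0,0,0,0],
])

```text
time: 14.0
position: [0.5463, -0.2081, 0.3012]
tcp_rot: [3.133, -0.232, 0.0]
force: [0.6, -1.1, -4.6]
width: 0.254
```

```bash
python3 go.py
```

```text
t 14.0 pos [ 0.5463 -0.2081  0.3012] yaw -8.48 tilt [ 0.0001 -0.0001] F [ 0.6 -1.1 -4.6] M [-0.13 -0.29  0.17] w 0.254
```

>>> drive_tool([
  [0,0,0,0,1],
  [0,0,0,0,0],
  [0,0,0,0,1],
  [0,0,0,0,0],
  [0,0,0,0,0],
])

```text
time: 14.62
position: [0.5463, -0.2081, 0.3012]
tcp_rot: [3.128, -0.287, 0.0]
force: [0.9, -1.3, -4.2]
width: 0.25
```

```bash
python3 go.py
```

```text
t 14.62 pos [ 0.5463 -0.2081  0.3012] yaw -10.48 tilt [ 0.     -0.0001] F [ 0.9 -1.3 -4.2] M [-0.12 -0.35  0.19] w 0.25
```

>>> drive_tool([
  [0,0,0,0,1],
  [0,0,0,0,0],
  [0,0,0,0,1],
  [0,0,0,0,0],
  [0,0,0,0,0],
])

```text
time: 15.25
position: [0.5463, -0.2081, 0.3012]
tcp_rot: [3.123, -0.341, 0.0]
force: [2.5, -0.6, -4.6]
width: 0.25
```

```bash
python3 go.py
```

```text
t 15.25 pos [ 0.5463 -0.2081  0.3012] yaw -12.48 tilt [ 0. -0.] F [ 2.5 -0.6 -4.6] M [-0.07 -0.44  0.16] w 0.25
```

>>> drive_tool([
  [0,0.4,0,0,0],
  [0,0,0,0,1],
  [0,0,0,0,0],
  [0,0,0,0,1],
  [0,0,0,0,0],
])

```text
time: 15.88
position: [0.5466, -0.2082, 0.3012]
tcp_rot: [3.116, -0.397, -0.001]
force: [-2.6, 0.2, -2.6]
width: 0.253
```

```bash
python3 go.py
```

```text
t 15.88 pos [ 0.5466 -0.2082  0.3012] yaw -14.51 tilt [-0.0003  0.    ] F [-2.6  0.2 -2.6] M [0.05 0.58 0.19] w 0.253
```

>>> drive_tool([
  [0,0,0,0,1],
  [0,0,0,0,0],
  [0,0,0,0,1],
  [0,0,0,0,0],
  [0,0,0,0,0],
])

```text
time: 16.5
position: [0.5466, -0.2082, 0.3012]
tcp_rot: [-3.109, 0.45, 0.0]
force: [-2.2, 0.5, -2.4]
width: 0.256
```

```bash
python3 go.py
```

```text
t 16.5 pos [ 0.5466 -0.2082  0.3012] yaw -16.48 tilt [-0.0003  0.    ] F [-2.2  0.5 -2.4] M [0.13 0.78 0.14] w 0.256
```

>>> drive_tool([
  [0,-0.2,0,0,0],
  [0,0,0,0,1],
  [0,0,0,0,0],
  [0,0,0,0,1],
  [0,0,0,0,0],
])

```text
time: 17.12
position: [0.5465, -0.2082, 0.3012]
tcp_rot: [3.101, -0.505, 0.0]
force: [-1.9, 0.4, -3.8]
width: 0.253
```

```bash
python3 go.py
```

```text
t 17.12 pos [ 0.5465 -0.2082  0.3012] yaw -18.51 tilt [ 0.     -0.0001] F [-1.9  0.4 -3.8] M [-0.01  0.48  0.15] w 0.253
```

>>> drive_tool([
  [0,0,0,0,1],
  [0,0,0,0,0],
  [0,0,0,0,1],
  [0,0,0,0,0],
  [0,0,0,0,0],
])

```text
time: 17.75
position: [0.5465, -0.2082, 0.3012]
tcp_rot: [3.091, -0.559, 0.0]
force: [-1.1, 0.4, -3.4]
width: 0.246
```

```bash
python3 go.py
```

```text
t 17.75 pos [ 0.5465 -0.2082  0.3012] yaw -20.48 tilt [ 0.0001 -0.0001] F [-1.1  0.4 -3.4] M [-0.03  0.45  0.2 ] w 0.246
```

>>> drive_tool([
  [0,0,0,0,1],
  [0,0,0,0,0],
  [0,0,0,0,0],
  [0,0,0,0,0],
  [0,0,0,0,0],
])

```text
time: 18.38
position: [0.5465, -0.2082, 0.3012]
tcp_rot: [3.087, -0.585, 0.0]
force: [-1.3, 0.9, -4.4]
width: 0.253
```

```bash
python3 go.py
```

```text
t 18.38 pos [ 0.5465 -0.2082  0.3012] yaw -21.48 tilt [ 0. -0.] F [-1.3  0.9 -4.4] M [-0.05  0.29  0.14] w 0.253
```

>>> drive_tool([
  [0,0,0,0,1],
  [0,0,0,0,0],
  [0,0,0,0,0],
  [0,0,0,0,0],
  [0,0,0,0,0],
])

```text
time: 19.0
position: [0.5465, -0.2082, 0.3012]
tcp_rot: [-3.081, 0.612, 0.0]
force: [-1.2, 0.8, -3.9]
width: 0.253
```

```bash
python3 go.py
```

```text
t 19.0 pos [ 0.5465 -0.2082  0.3012] yaw -22.48 tilt [-0.0001  0.    ] F [-1.2  0.8 -3.9] M [-0.03  0.27  0.39] w 0.253
```

>>> drive_tool([
  [0,0,0,0,0.5],
  [0,0,0,0,0],
  [0,0,0,0,0],
  [0,0,0,0,0],
  [0,0,0,0,0],
])

```text
time: 19.62
position: [0.5465, -0.2082, 0.3012]
tcp_rot: [-3.079, 0.626, 0.0]
force: [-1.6, -0.3, -3.9]
width: 0.253
```

```bash
python3 go.py; python3 - <<'E'
from ov import *
p=ctrl.capture('scene')
draw(p,[],(165,190,225,250),10,'o9.png')
E
```

```text
t 19.62 pos [ 0.5465 -0.2082  0.3012] yaw -22.99 tilt [-0.  0.] F [-1.6 -0.3 -3.9] M [-0.08  0.19  0.54] w 0.253
```

View pics/o9.png

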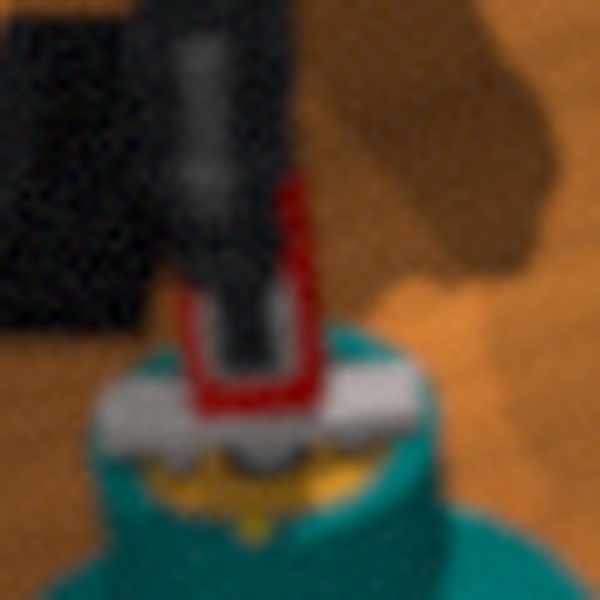

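>>> drive_tool([
  [0,0,0,0,-1.5],
  [0,0,0,0,-1.2],
  [0,0,0,0,0],
  [0,0,0,-1,0],
  [0,0,0,0,0],
])

```text
time: 20.3
position: [0.5465, -0.2082, 0.3023]
tcp_rot: [3.092, -0.554, 0.0]
force: [0.4, 0.4, -2.8]
width: 0.251
```

```bash
python3 go.py
```

```text
t 20.3 pos [ 0.5465 -0.2082  0.3023] yaw -20.3 tilt [ 0.0002 -0.0001] F [ 0.4  0.4 -2.8] M [-0.01  0.02  0.  ] w 0.251
```

Unloaded. Lift out.

>>> drive_tool([
  [0,0,0,-4,0],
  [0,0,0,-6,0],
  [0,0,0,-10,0],
  [0,0,0,-20,0],
  [0,0,0,-20,0],
])

```text
time: 20.92
position: [0.5464, -0.2082, 0.3634]
tcp_rot: [3.092, -0.553, 0.0]
force: [0.6, 0.3, -2.0]
width: 0.254
```

```bash
python3 go.py .5097 .1397 .365 60.5; python3 - <<'E'
from ov import *
p=ctrl.capture('scene')
draw(p,[],(155,180,235,250),9,'o10.png')
draw(p,[],(275,175,325,235),10,'o11.png',[])
def pts(p,off,s,L,z): return np.array([onz(p,(off[0]+(x+.5)/s-.5,off[1]+(y+.5)/s-.5),z) for x,y in L])[:,:2]
E
```

```text
t 20.93 pos [ 0.5464 -0.2082  0.3634] yaw -20.29 tilt [ 0.0002 -0.0001] F [ 0.6  0.3 -2. ] M [ 0.01 -0.04 -0.  ] w 0.254
shift mm [-155.1 -313.6   -1.6] roll -80.79
```

View pics/o10.png

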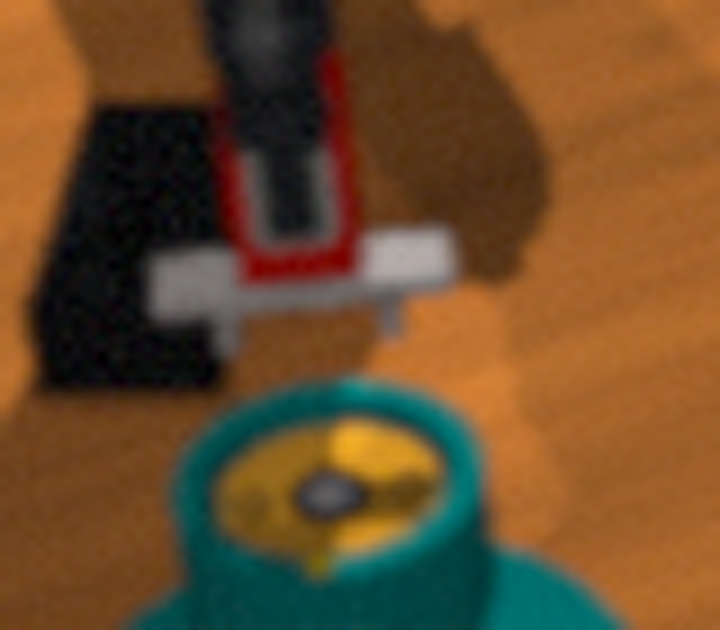

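View pics/o11.png

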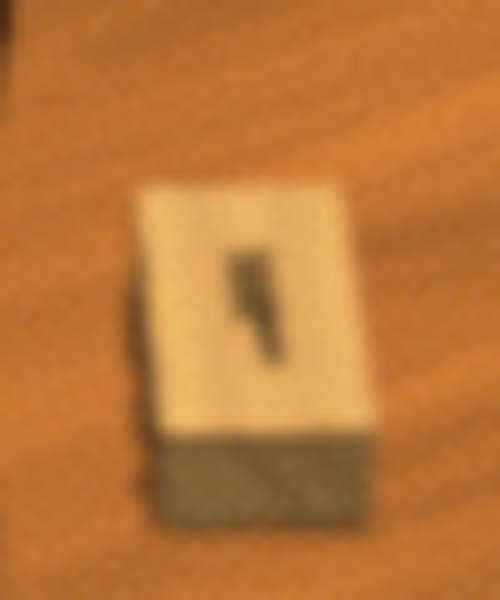

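>>> drive_tool([
  [0,-15.5,-31.4,0,0],
  [0,-15.5,-31.4,0,0],
  [0,-15.5,-31.4,0,0],
  [0,-15.5,-31.4,0,0],
  [0,-15.5,-31.4,0,0],
])

```text
time: 21.6
position: [0.528, -0.0329, 0.3625]
tcp_rot: [-3.092, 0.553, -0.001]
force: [0.2, -1.0, -1.4]
width: 0.253
```

>>> drive_tool([
  [0,-15.5,-31.4,0,0],
  [0,-15.5,-31.4,0,0],
  [0,-15.5,-31.4,0,0],
  [0,-15.5,-31.4,0,0],
  [0,-15.5,-31.4,0,0],
])

```text
time: 22.22
position: [0.5097, 0.1412, 0.3625]
tcp_rot: [-3.092, 0.553, -0.001]
force: [1.2, 0.5, -1.8]
width: 0.25
```

>>> drive_tool([
  [0,0,0,0,-10],
  [0,0,0,0,-10],
  [0,0,0,0,-10],
  [0,0,0,0,-10],
  [0,0,0,0,-10],
])

```text
time: 22.85
position: [0.51, 0.14, 0.3625]
tcp_rot: [3.034, 0.814, 0.001]
force: [1.0, -1.0, -2.0]
width: 0.247
```

>>> drive_tool([
  [0,0,0,0,-10],
  [0,0,0,0,-10],
  [0,0,0,0,-10],
  [0,0,0,0,-0.8],
  [0,0,0,0,0],
])

```text
time: 23.48
position: [0.51, 0.14, 0.3623]
tcp_rot: [2.717, 1.578, 0.0]
force: [0.2, 0.2, -2.4]
width: 0.251
```

```bash
python3 go.py .5097 .1397 .262 60.5
```

```text
t 23.48 pos [0.51   0.14   0.3623] yaw 60.29 tilt [0.0001 0.    ] F [ 0.2  0.2 -2.4] M [-0.05 -0.02 -0.03] w 0.251
shift mm [-4.000e-01 -1.000e-01  1.003e+02] roll -0.21
```

>>> drive_tool([
  [0,-0.4,0,25,-0.2],
  [0,0,0,30,0],
  [0,0,0,30,0],
  [0,0,0,15,0],
  [0,0,0,0,0],
])

```text
time: 24.1
position: [0.5097, 0.1398, 0.2618]
tcp_rot: [2.712, 1.586, -0.002]
force: [-0.3, 0.1, -1.9]
width: 0.251
```

```bash
python3 go.py .5097 .1397 .2331 60.5; python3 - <<'E'
from ov import *
p=ctrl.capture('scene')
draw(p,[],(270,160,330,235),8,'o12.png')
E
```

```text
t 24.1 pos [0.5097 0.1398 0.2618] yaw 60.65 tilt [-0.0012 -0.0007] F [-0.3  0.1 -1.9] M [-0.01  0.05 -0.05] w 0.251
shift mm [-0.   0.1 28.7] roll 0.15
```

View pics/o12.png

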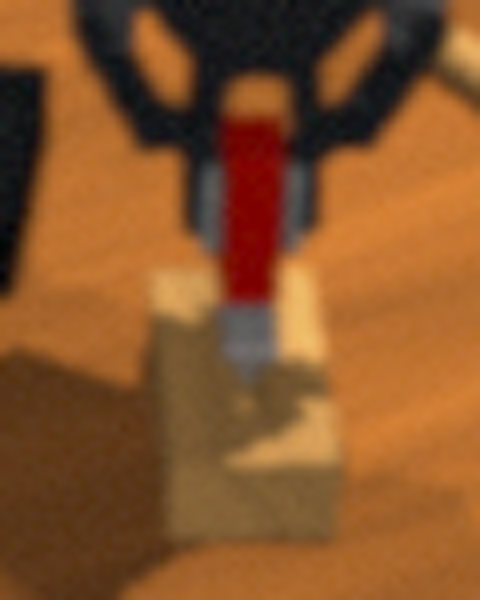

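Aligned as when picked up. Descend into the slot.

>>> drive_tool([
  [0,0,0,5,0],
  [0,0,0,5,0],
  [0,0,0,5,0],
  [0,0,0,5,0],
  [0,0,0,0,0],
])

```text
time: 24.78
position: [0.5097, 0.1397, 0.2418]
tcp_rot: [-2.711, -1.588, 0.001]
force: [-0.6, 0.1, -0.7]
width: 0.253
```

>>> drive_tool([
  [0,0,0,3,0],
  [0,0,0,2,0],
  [0,0,0,1,0],
  [0,0,0,1,0],
  [0,0,0,0,0],
])

```text
time: 25.4
position: [0.5098, 0.1397, 0.2352]
tcp_rot: [2.711, 1.588, -0.0]
force: [0.5, -0.1, -1.8]
width: 0.252
```

```bash
python3 go.py .5097 .1397 .2331 60.5
```

```text
t 25.4 pos [0.5098 0.1397 0.2352] yaw 60.72 tilt [-0.0001 -0.    ] F [ 0.5 -0.1 -1.8] M [0.01 0.   0.02] w 0.252
shift mm [-0.1 -0.   2.1] roll 0.22
```

>>> drive_tool([
  [0,0,0,1,0],
  [0,0,0,0,0],
  [0,0,0,0.7,0],
  [0,0,0,0,0],
  [0,0,0,0,0],
])

```text
time: 26.02
position: [0.5098, 0.1398, 0.2335]
tcp_rot: [2.711, 1.588, 0.0]
force: [-0.6, 0.1, -2.1]
width: 0.246
```

```bash
python3 go.py .5097 .1397 .2331 60.5
```

```text
t 26.02 pos [0.5098 0.1398 0.2335] yaw 60.71 tilt [ 0. -0.] F [-0.6  0.1 -2.1] M [-0.   -0.06 -0.04] w 0.246
shift mm [-0.1 -0.   0.4] roll 0.21
```

>>> drive_tool([
  [0,0,0,0.5,0],
  [0,0,0,0,0],
  [0,0,0,0.5,0],
  [0,0,0,0,0],
  [0,0,0,0,0],
])

```text
time: 26.65
position: [0.5098, 0.1397, 0.233]
tcp_rot: [-2.711, -1.588, -0.0]
force: [-4.6, -0.7, 13.0]
width: 0.248
```

```bash
python3 go.py .5097 .1397 .2331 60.5
```

```text
t 26.65 pos [0.5098 0.1397 0.233 ] yaw 60.71 tilt [0.0002 0.0002] F [-4.6 -0.7 13. ] M [-0.28  0.88  0.02] w 0.248
shift mm [-0.  -0.1 -0.1] roll 0.21
```

>>> drive_tool([
  [0.4,0,0,-0.3,0],
  [0.6,0,0,0,0],
  [1,0,0,0,0],
  [1,0,0,0,0],
  [1,0,0,0,0],
])

```text
time: 27.28
position: [0.5097, 0.1397, 0.2327]
tcp_rot: [-2.711, -1.588, 0.0]
force: [0.1, -0.7, -0.0]
width: 0.997
```

>>> drive_tool([
  [1,0,0,-15,0],
  [1,0,0,-30,0],
  [1,0,0,-40,0],
  [1,0,0,-40,0],
  [1,0,0,-40,0],
])

```text
time: 27.9
position: [0.5095, 0.1395, 0.4002]
tcp_rot: [2.711, 1.587, 0.001]
force: [-0.8, -0.2, -0.7]
width: 1.0
```

```bash
python3 go.py .257 .57 .404 60.5
```

```text
t 27.9 pos [0.5095 0.1395 0.4002] yaw 60.7 tilt [0.0008 0.0003] F [-0.8 -0.2 -0.7] M [-0.07 -0.04  0.01] w 1.0
shift mm [ 251.9 -430.8   -3.8] roll 0.2
```

Move part-way back to clear the top view.

>>> drive_tool([
  [1,25,-43,0,0],
  [1,25,-43,0,0],
  [1,25,-43,0,0],
  [1,25,-43,0,0],
  [1,25,-43,0,0],
])

```text
time: 28.52
position: [0.3823, 0.355, 0.399]
tcp_rot: [-2.711, -1.587, -0.002]
force: [0.2, -0.2, -0.5]
width: 0.999
```

>>> drive_tool([
  [1,25,-43,0,0],
  [1,25,-43,0,0],
  [1,25,-43,0,0],
  [1,25,-43,0,0],
  [1,0,0,0,0],
])

```text
time: 29.15
position: [0.2794, 0.5279, 0.3984]
tcp_rot: [-2.706, -1.594, 0.0]
force: [-0.4, -0.6, 0.2]
width: 1.004
```

```bash
python3 go.py; python3 - <<'E'
from ov import *
p=ctrl.capture('top');save(p,'tf.png')
a=p['img'][150:190,295:345];b=p['img'][160:215,172:222]
a=cv2.resize(a,None,fx=8,fy=8,interpolation=cv2.INTER_CUBIC);b=cv2.resize(b,None,fx=8,fy=8,interpolation=cv2.INTER_CUBIC)
h=np.zeros((440,800,3),np.uint8);h[:320,:400]=a;h[:440,400:]=b
cv2.imwrite('pics/tz.png',h[:,:,::-1])
E
```

```text
t 29.15 pos [0.2794 0.5279 0.3984] yaw 61.0 tilt [-0.0007  0.0011] F [-0.4 -0.6  0.2] M [-0.06 -0.01 -0.01] w 1.004
```

View pics/tz.png

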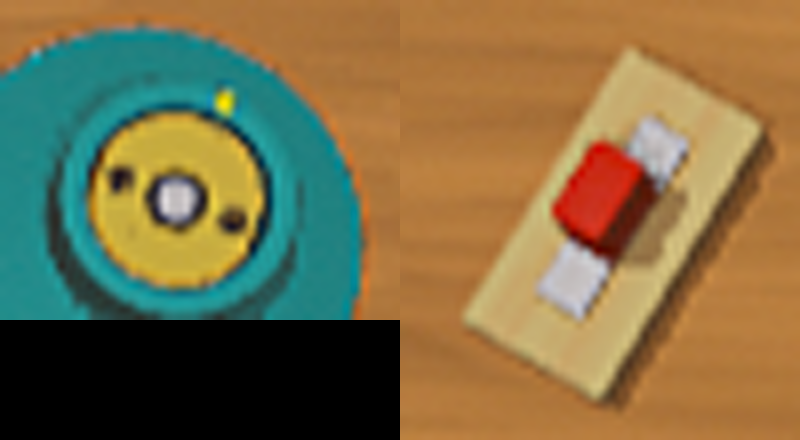

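View pics/tf.png

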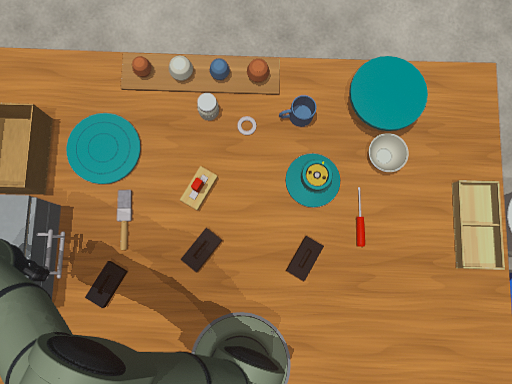

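```bash
python3 - <<'E'
from h import *
print(ctrl.close_job())
E
```

```text
the job is handed in; nothing more can be done
None
```

I turned the ring home with the spanner, put the spanner back in its rest with the pins down in the slot, and handed the job in at about 29 s. No verdict was reported.

- **Pins in:** They dropped into the holes on the first try, with no push-back. Going by the arm's height, they sat about 10 mm below the ring's face.
- **Turning home:** While turning, the torque read 0.12–0.20 N m, a little under the 0.22 N m given. At the stop it rose to 0.39 and then 0.54 N m. I stopped there, turned back 2.7° and saw the torque fall to zero before lifting out. Lateral forces stayed under 3 N.
- **Ring, last picture:** The hole line moved about 64° (1.11 rad). That implies a start of about 0.09 rad, which is within the given range.
- **Spanner, last picture:** It stands upright in its rest as at the start. The bar met the block at 13 N before I let go.
- **Surroundings:** The other things look unmoved, and the arm is clear of everything, with wrist forces near zero.

**Disagreements:** The two cameras first put the ring's centre about 4 mm apart in x. Refitting on the rim brought that to about 1.5 mm, and the small forces during turning bore it out. One sideways correction of 0.4 mm went too far, so I took half of it back. The ring's final angle I could only judge from the picture and the torque, not read directly.

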